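Set the stirrer speed with its thumbwheel

ROBOT

A 6-joint arm with a two-finger parallel gripper is mounted at the origin on a cart in front of the work surface, level with it; the furniture and walls round the work are solid. World frame = base frame: x ahead of the robot, y to its left, z up, the work surface at z = 0. Lengths are in m, angles in degrees, forces in N, time in s.
With the tool pointing down it reaches from about 0.4 to 0.825 m from the base axis. Payload 7 kg.
Tool frame: the origin (TCP) lies between the finger pads; the fingertips stand 19 mm ahead of it and the grasp point (between the pads) is the TCP; z points along the fingers, y is the line along which they close (so a half turn about z gives the same grasp; the last joint's range is limited). The gripper opens to 88 mm and grips with 3 to 60 N. Pads are 19 mm wide; open, the fingers measure 130 mm over their backs; the gripper's body (78 mm by 193 mm) begins 47 mm behind the grasp point.
Start: joints at [-52.363, 20.546, 0.682, 0, -70.136, -16.507], TCP at [0.243, -0.63, 0.221] pointing down, gripper open.
Joint ranges: [-176.03, 176.03], [-82.01, 121.73], [-58.28, 71.71], [-173.87, 95.51], [-174.79, -0.11], [-173.66, 173.66]. Speed limits (degrees/s): [136.94, 136.94, 172.46, 180, 180, 180].

INTERFACE

Orientations are given as [roll, pitch, yaw] about the fixed x, y, z axes, in that order (R = Rz(yaw) Ry(pitch) Rx(roll)).
In Python, from plant import r gives the robot as it stands. The module is installed in compiled form; this text tells all that it offers.
- The arm moves only by the shell command python3 -m pendant 'ROWS' [OPENING] [FORCE]. ROWS is JSON, a list of rows, each a list of 6 numbers: the shift along the tool's x, y, z in mm, then the turn, a rotation vector about the tool's x, y, z in rad. In form: [[tx, ty, tz, wx, wy, wz], ...]. A call has 1 to 20 rows; each row is the pose to reach, as a shift and turn from the pose commanded when the call began, along the tool's axes at that moment; what a row does not reach only later rows make up. A row lasts 1/8 s, in which the tool goes at most 62.5 mm and 10.7 degrees, less where a joint would pass 70% of its speed; a pose out of reach is approached as far as the arm can. A call with a gripper value outside its range is refused whole. OPENING is the finger opening in mm, from 0 to 87.6, set as the call begins (- or left out, the last holds). The fingers move at their own pace and stop on an object; FORCE is the grip in N (left out, the last holds). Time passes only in rows, so rows that repeat a pose let the fingers close. It gives the time, the measured TCP pose, the force, the opening and the grip force at its end, in the units of the state.
- r.get_state(): the state, without advancing time (a new reading comes with each control period).
- r.capture(name): name is "scene" or "top" or "wrist"; returns the picture (400x640x3 uint8, red, green, blue); there is no depth.
- r.camera_params(name): a dict with "mtx" (3x3 intrinsics, pixels), "rvec" (rotation vector, rad) and "tvec" (3), from world to camera coordinates, as OpenCV has them; the wrist camera has in their place "mount" (4x4, takes a point from camera to tool coordinates, whose origin is the TCP and whose axes are the flange's). Camera axes: x right, y down, z forward; pixel columns grow to the right and rows downward; lengths in m; the calibration is good to about 2 mm. A picture is of the moment at which its call begins: read the wrist's pose just before it. camera_params takes no time and is no camera call.
- r.close_job(): hands the job in; it is judged then, once.
The state is a dict: "time_s": time; "joints": joint angles; "qd": joint speeds; "joint_torque": joint torques, N m; "tcp_pos": TCP position; "eef_rot": TCP orientation; "contact_force": force on the tool from outside, world axes, zero at the start; "moment": the same for the moment, N m; "gripper_width": finger opening in m; "gripper_force": force on a finger pad.
Only numpy, scipy, OpenCV 4.12 (cv2) and the standard library are available. Lean on these libraries where they do the work, as an engineer would, in place of code of your own. Each camera call takes 0.05 s, during which the arm holds its last target. There are 200 camera calls.

TASK

Two identical white magnetic stirrers stand on the bench, one carrying a conical flask and the other a small beaker. On the stirrer with the conical flask, roll the black thumbwheel in its slot until the white line across the wheel is at the top, level with the two dark index bars beside the slot, and leave it there. Do not disturb the flask, and do not turn the other stirrer's wheel.

Things in the scene. Friction and masses are not known exactly. Their poses are not given: they have to be found in the camera images.
- wheel_a_top (a point): Top of the thumbwheel (unpressed) on the stirrer with the conical flask, 71 mm above the bench: a black knurled disc, radius 30 mm, 16 mm wide, level axle across the fixed stirrer, standing 13 mm proud of the deck through a 64 x 22 mm slot. The point is fixed to the housing. x: along the slot, stirrer's front (robot side) to rear; y: along the axle; z: up. Plate: centre 105 mm along +x, top at 62 mm.
- wheel_a (a joint): Wheel angle (rad), -1.05 to 1.05, starts -0.9 to -0.6. 0: white line (6 mm wide) at the top, level with the index bars; negative: line on the front side. Dragging the top by 30 mm along x of wheel_a_top adds 1 rad. The bearing is sprung: pressed down it gives up to 6 mm (2 N, rising to 6 N). A fingertip pressing it 3 to 4 mm down rolls it without slip; it stays where it is left.
- wheel_b_line (a point): Middle of the white line on the rim (30 mm from the axle) of the other stirrer's thumbwheel, which is not to be turned. That stirrer is the same (housing 210 x 130 mm, deck 58 mm above the bench) and carries a glass beaker, 46 mm wide, 58 mm high.
- flask_mid (a point): Centre of the conical glass flask, half-way up: 64 mm wide at the foot, 105 mm high, narrowing to a neck. It stands loose on the plate of the stirrer to be set; z axis: up along the flask.

How it is judged (in metres and radians):
At the end, for the whole second after the job is handed in: The white line on the thumbwheel of the stirrer with the flask is at the top, within 0.24 rad (14 degrees, 7 mm along the rim), and the wheel is at rest; the flask stands upright within 15 mm of where it was; the other wheel's line is within 10 mm of where it was (value of joint wheel_a between -0.24 and 0.24 rad and velocity of joint wheel_a between -0.05 and 0.05 rad/s and distance of flask_mid from where it was at the start of the episode below 0.015 m and angle between flask_mid's own z axis and vertical below 0.1 rad and distance of wheel_b_line from where it was at the start of the episode below 0.01 m); the robot touches nothing.
It fails at once if the flask is pushed more than 15 mm or tipped (distance of flask_mid from where it was at the start of the episode above 0.015 m or angle between flask_mid's own z axis and vertical above 0.2 rad).
It fails at once if the other stirrer's wheel is turned by more than 10 mm at its rim (distance of wheel_b_line from where it was at the start of the episode above 0.01 m).
It also fails if it takes over 40 s, if anything falls off the work surface, if the arm or the gripper's body presses on something with over 40 N, if the wrist force passes 120 N, or if a joint passes its speed limit or range.

## Working session

There is one attempt and no reset: what is moved stays moved. The work goes in short steps, Python scripts to look and compute and a shell command to move; the robot and the scene stay as the last step left them, time stands still between calls to the robot, and variables do not carry over. Pictures are saved under pics/ and viewed, at most 10 in all, crops included, and the job is handed in when it is done.

```bash
mkdir -p pics
python3 - <<'E'
from plant import r
import cv2
s=r.get_state();print(s['tcp_pos'],s['eef_rot'],s['time_s'],s['gripper_width'])
for n in ("scene","top"):
    cv2.imwrite(f"pics/{n}0.png",r.capture(n)[:,:,::-1]);print(r.camera_params(n))
print(r.camera_params("wrist"))
E
```

```text
[ 0.24313525 -0.6291602   0.21970801] [ 1.79903052e+02 -7.52950407e-03 -1.58878891e+02] 0.0 0.08768368735371132
{'mtx': array([[465.65213886,   0.        , 320.83219861],
       [  0.        , 465.65213886, 195.91719951],
       [  0.        ,   0.        ,   1.        ]]), 'rvec': array([ 0.84083744, -2.55038108,  1.09535904]), 'tvec': array([0.46796227, 0.25530605, 0.73416236])}
{'mtx': array([[433.23625269,   0.        , 319.36323213],
       [  0.        , 433.23625269, 202.57176015],
       [  0.        ,   0.        ,   1.        ]]), 'rvec': array([ 2.13604886, -2.13293508,  0.2162395 ]), 'tvec': array([0.04861384, 0.55468056, 0.85426049])}
{'mtx': array([[289.80786782,   0.        , 323.22803308],
       [  0.        , 289.80786782, 200.6260604 ],
       [  0.        ,   0.        ,   1.        ]]), 'mount': array([[-6.72169370e-04, -9.64605452e-01, -2.63696550e-01,
         7.06276369e-02],
       [ 9.99999745e-01, -7.12133701e-04,  5.59690731e-05,
         2.32612014e-04],
       [-2.41775273e-04, -2.63696445e-01,  9.64605684e-01,
        -1.62379192e-01],
       [ 0.00000000e+00,  0.00000000e+00,  0.00000000e+00,
         1.00000000e+00]])}
```

View pics/top0.png

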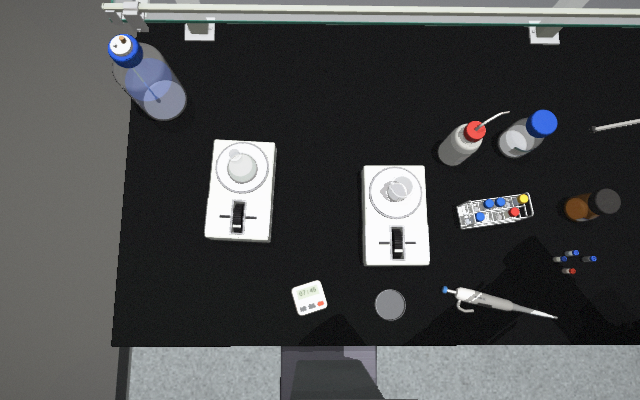

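View pics/scene0.png

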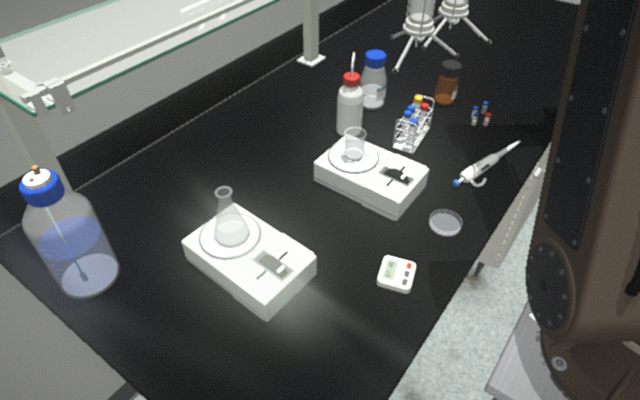

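The top view shows the flask's stirrer at left, with its plate at about (241,167) and wheel at (238,217). The beaker's stirrer is at about (397,215). The scene view confirms the flask is on the stirrer nearest the big bottle.

```bash
cat > h.py <<'E'
import numpy as np,cv2
from plant import r
def ray(n,uv):
    p=r.camera_params(n);R=cv2.Rodrigues(p['rvec'])[0];C=-R.T@p['tvec']
    d=R.T@np.linalg.inv(p['mtx'])@[*uv,1];return C,d
def onz(n,uv,z):
    C,d=ray(n,uv);return C+d*(z-C[2])/d[2]
E
python3 - <<'E'
from h import *
im=cv2.imread('pics/top0.png')
cv2.imwrite('pics/c.png',cv2.resize(im[130:250,195:285],None,fx=6,fy=5*1.0,interpolation=cv2.INTER_CUBIC)[:600])
m=(im.min(2)>150).astype(np.uint8); m[:,:195]=0;m[:,290:]=0;m[:130]=0;m[250:]=0
c=max(cv2.findContours(m,0,2)[0],key=cv2.contourArea)
rc=cv2.minAreaRect(c);print(rc)
b=[onz('top',p,.058) for p in cv2.boxPoints(rc)];print(np.round(b,4))
for p in [(222,217),(238,217),(254,217)]:print(p,onz('top',p,.06).round(4))
E
```

```text
((239.3787384033203, 189.28839111328125), (63.904144287109375, 98.90853118896484), 3.8785247802734375)
[[0.4825 0.2835 0.058 ]
 [0.692  0.2794 0.058 ]
 [0.6832 0.1444 0.058 ]
 [0.4739 0.1542 0.058 ]]
(222, 217) [0.5222 0.2486 0.06  ]
(238, 217) [0.5223 0.216  0.06  ]
(254, 217) [0.5224 0.1834 0.06  ]
```

View pics/c.png

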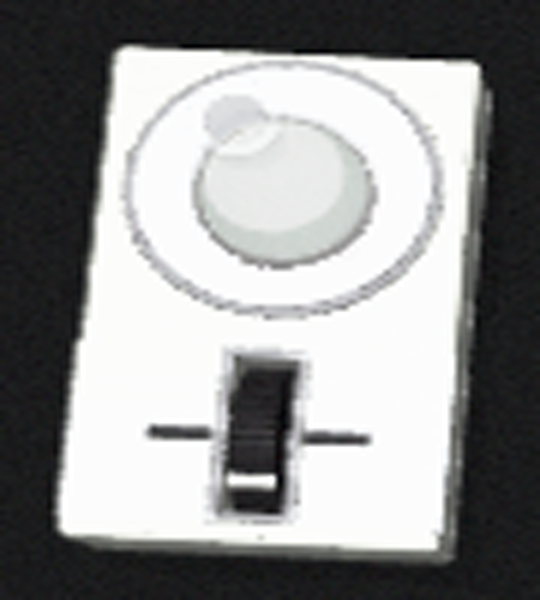

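The crop shows the index bars from (150,432) to (370,438), the white line at (251,480) on the front side, and the deck corners at (117,47), (483,65), (440,552) and (60,533).

Run:
```python
from h import *
from scipy.optimize import brentq
f=lambda u,v:(u/6+195-.4,v/5+130-.4)
P=[onz('top',f(*p),.058) for p in [(117,47),(483,65),(440,552),(60,533)]]
print(np.round(P,4))
for a in range(4):print(np.linalg.norm(P[a]-P[(a+1)%4]))
fw=(P[0]+P[1]-P[2]-P[3])[:2]; l=(P[0]+P[3]-P[1]-P[2])[:2]
y1=np.arctan2(fw[1],fw[0]);y2=np.arctan2(-l[0],l[1])
bl,br=onz('top',f(150,432),.058),onz('top',f(370,438),.058)
y3=np.arctan2(-(bl-br)[0],(bl-br)[1]);print(np.degrees([y1,y2,y3]))
mid=(bl+br)/2;print('wheel',mid,'centre',np.mean(P,0)); 
pl=onz('top',f(283,189),.062);print('plate',pl,np.linalg.norm(pl-mid))
yaw=(y1*.6+y2*.4);ex=np.array([np.cos(yaw),np.sin(yaw)]);w=pl[:2]-.105*ex;print('wheel from plate',w)
W=(w+mid[:2])/2
C,d=ray('top',f(251,480))
def g(a):
    z=.041+.03*np.cos(a);q=C+d*(z-C[2])/d[2];return (q[:2]-W)@ex-.03*np.sin(a)
print('W',W,'angle',brentq(g,-1.2,0))
s=r.get_state();from scipy.spatial.transform import Rotation as Ro
R=Ro.from_euler('xyz',s['eef_rot'],degrees=True).as_matrix()
print('yaw',np.degrees(yaw));print('tool delta mm to W,z.18',1e3*R.T@(np.array([*W,.18])-s['tcp_pos']));print(R.round(3))
```

```text
[[0.6893 0.2724 0.058 ]
 [0.6821 0.1434 0.058 ]
 [0.4755 0.1542 0.058 ]
 [0.483  0.2826 0.058 ]]
0.12923526277716044
0.20694961448196367
0.12868109120740134
0.2065608928899463
[-2.90928741 -3.26342578 -1.74910386]
wheel [0.5233962  0.21651819 0.058     ] centre [0.58248599 0.21313937 0.058     ]
plate [0.62646433 0.21139025 0.062     ] 0.10327310681072639
wheel from plate [0.52161315 0.21697875]
W [0.52250468 0.21674847] angle -0.6676681464843913
yaw -3.0509427580738766
tool delta mm to W,z.18 [-565.48618043  688.33456498   40.77844678]
[[-0.933 -0.36  -0.001]
 [-0.36   0.933  0.001]
 [ 0.     0.001 -1.   ]]
```

```bash
python3 -m pendant '[[-25,30,1,0,0,0.02],[-60,73,2,0,0,0.05],[-98,119,3,0,0,0.08],[-136,165,5,0,0,0.1],[-174,211,6,0,0,0.13],[-212,257,8,0,0,0.16],[-250,303,9,0,0,0.19],[-288,349,10,0,0,0.21],[-326,395,12,0,0,0.24],[-364,441,13,0,0,0.27],[-402,487,14,0,0,0.3],[-440,533,16,0,0,0.33],[-478,579,17,0,0,0.36],[-516,625,18,0,0,0.39],[-545,663,19,0,0,0.41],[-560,682,20,0,0,0.422],[-565,688,20,0,0,0.422],[-565,688,20,0,0,0.422],[-565,688,20,0,0,0.422]]' 0 20
python3 - <<'E'
from h import *
s=r.get_state();print(s['tcp_pos'],s['eef_rot'],s['joints'],s['time_s'])
cv2.imwrite('pics/w1.png',r.capture('wrist')[:,:,::-1])
E
```

```text
time_s: 2.48
tcp_pos: [0.522, 0.2147, 0.2009]
eef_rot: [180.0, -0.0, 176.9]
contact_force: [-0.3, 0.3, 0.0]
gripper_width: 0.0006
gripper_force: 0.0
[0.52202989 0.21465692 0.20087659] [ 1.79995178e+02 -2.35129654e-03  1.76898627e+02] [ 4.22136721e+01  1.10016961e+01 -1.51744582e+01 -5.64095716e-03
 -6.38220711e+01 -1.35312557e+02] 2.475
```

View pics/w1.png

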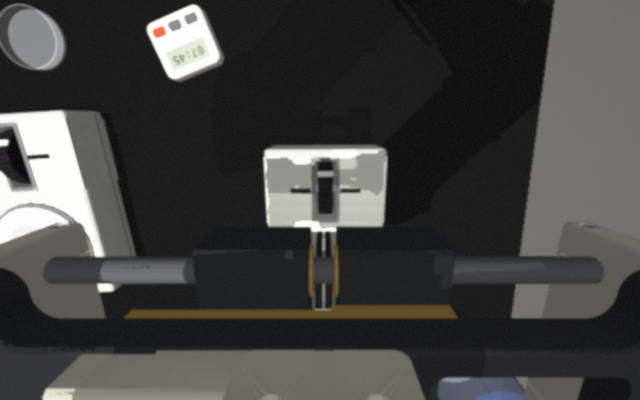

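The wrist view shows the index bars at about (291–359, 190), with their middle at (325,190), and the grey-lit white line at about (325,173). The fingers don't hide the wheel.

```bash
cat >> h.py <<'E'
from scipy.spatial.transform import Rotation as Ro
def wz(s,uv,z):
    p=r.camera_params('wrist');R=Ro.from_euler('xyz',s['eef_rot'],degrees=True).as_matrix()
    M=p['mount'];C=s['tcp_pos']+R@M[:3,3];d=R@M[:3,:3]@np.linalg.inv(p['mtx'])@[*uv,1]
    return C+d*(z-C[2])/d[2]
E
python3 - <<'E'
from h import *
s=r.get_state();R=Ro.from_euler('xyz',s['eef_rot'],degrees=True).as_matrix()
for uv,z in [((291,190),.058),((359,190),.058),((325,190),.058),((325,173),.065)]:
    q=wz(s,uv,z);print(uv,q.round(4),(1e3*R.T@(q-s['tcp_pos'])).round(1))
im=cv2.imread('pics/w1.png');print(im[160:220,325].mean(1).astype(int),im[190,280:370].mean(1).astype(int))
E
```

```text
(291, 190) [0.521  0.1803 0.058 ] [ -0.8 -34.5 143. ]
(359, 190) [0.5251 0.2537 0.058 ] [ -0.8  39.  143. ]
(325, 190) [0.523 0.217 0.058] [ -0.8   2.3 143. ]
(325, 173) [0.5033 0.218  0.065 ] [ 19.    2.2 136. ]
[ 79  57  31  22  20  17  27  23  20  31  69 111 142 150 153 144 115  74
  39  22  26  21  24  27  23  24  26  28  28  25  27  26  24  21  24  23
  22  25  25  26  29  25  25  21  27  25  26  25  29  23  27  26  33  59
  88 104 106 107 109 115] [147 145 144 145 146 146 146 145 143 131 103  61  41  34  34  41  45  46
  43  36  33  35  29  31  30  31  33  32  32  55  86 105  97  86  88 101
 110  99  66  36  26  22  24  25  26  27  26  23  25  24  28  43  70  98
 114 115 115 119 120 119 104  77  54  53  51  52  50  51  51  52  52  51
  49  52  48  45  51  47  54  78 125 165 180 181 180 181 182 182 178 170]
```

```bash
python3 -m pendant '[[5,2,40,0,0,0],[9.5,2.3,80,0,0,0],[9.5,2.3,100,0,0,0],[9.5,2.3,108,0,0,0],[9.5,2.3,111,0,0,0],[9.5,2.3,113,0,0,0],[9.5,2.3,114.5,0,0,0],[9.5,2.3,114.5,0,0,0],[9.5,2.3,114.5,0,0,0]]'
```

```text
time_s: 3.65
tcp_pos: [0.513, 0.2187, 0.0864]
eef_rot: [180.0, 0.0, 177.0]
contact_force: [-0.2, 0.1, -0.5]
gripper_width: 0.0004
gripper_force: 0.0
```

```bash
python3 -m pendant '[[0,0,-6,0,0,0],[-5,0,-6,0,0,0],[-5,0,-4,0,0,0],[-5,0,-2,0,0,0],[-5,0,0,0,0,0],[-5,0,0,0,0,0],[-5,0,0,0,0,0]]'
```

```text
time_s: 4.53
tcp_pos: [0.5179, 0.2184, 0.0861]
eef_rot: [-180.0, -0.0, 177.0]
contact_force: [-0.0, -0.5, -0.5]
gripper_width: 0.0
gripper_force: 0.0
```

```bash
python3 -m pendant '[[0,0,-6,0,0,0],[-5,-0.5,-6,0,0,0],[-5,-0.5,-4,0,0,0],[-5,-0.5,-2,0,0,0],[-5,-0.5,0,0,0,0],[-5,-0.5,0,0,0,0],[-5,-0.5,0,0,0,0]]'
python3 - <<'E'
from h import *
cv2.imwrite('pics/s2.png',cv2.resize(r.capture('scene')[200:330,170:330,::-1],None,fx=4,fy=4,interpolation=cv2.INTER_CUBIC))
E
```

```text
time_s: 5.4
tcp_pos: [0.5229, 0.2176, 0.0862]
eef_rot: [-180.0, -0.0, 177.0]
contact_force: [-0.9, -0.0, 0.4]
gripper_width: 0.0001
gripper_force: 0.0
```

View pics/s2.png

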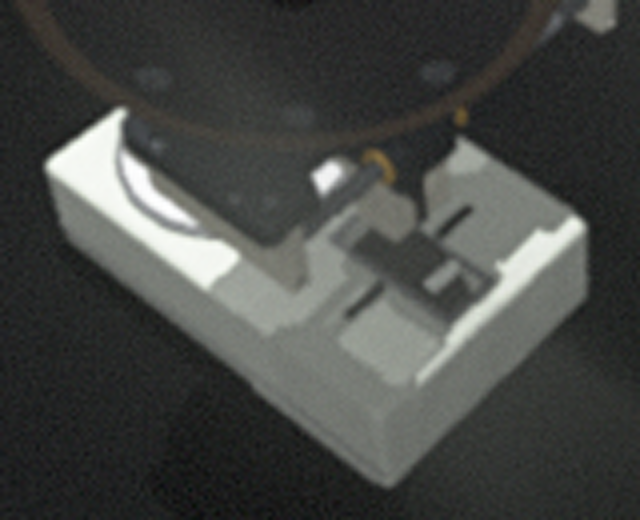

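The crop shows the closed fingertip at about (398,225), in front of or above the wheel, which is at (420,265). The white line is still at about (450,280). I'll check this by projection.

Run:
```python
from h import *
p=r.camera_params('scene')
X=np.array([[.5229,.2176,.067],[.5229,.2176,.086],[.523,.217,.071],[.523,.217,.058],[.504,.2175,.064]])
q=cv2.projectPoints(X,p['rvec'],p['tvec'],p['mtx'],None)[0][:,0];print(((q-[170,200])*4).round())
bars=onz('scene',(170+457/4,200+220/4),.058),onz('scene',(170+364/4,200+300/4),.058);print(bars,np.mean(bars,0))
print(onz('scene',(170+398/4,200+225/4),.067))
```

```text
[[409. 249.]
 [406. 220.]
 [409. 242.]
 [411. 261.]
 [444. 275.]]
(array([0.52169117, 0.18808647, 0.058     ]), array([0.52554915, 0.24401994, 0.058     ])) [0.52362016 0.2160532  0.058     ]
[0.53506689 0.21054631 0.067     ]
```

```bash
python3 -m pendant '[[0,0,1,0,0,0],[0,0,2,0,0,0],[0,0,2,0,0,0],[0,0,2,0,0,0]]'; python3 -m pendant '[[0,0,1,0,0,0],[0,0,2,0,0,0],[0,0,2,0,0,0],[0,0,2,0,0,0]]'
```

```text
time_s: 5.95
tcp_pos: [0.5229, 0.2176, 0.0842]
eef_rot: [180.0, 0.0, 177.0]
contact_force: [0.4, -0.6, -0.7]
gripper_width: 0.0005
gripper_force: 0.0
time_s: 6.45
tcp_pos: [0.5229, 0.2176, 0.0821]
eef_rot: [-180.0, -0.0, 177.0]
contact_force: [-0.3, -0.2, -0.4]
gripper_width: 0.0006
gripper_force: 0.0
```

```bash
for i in 1 2 3; do python3 -m pendant '[[0,0,1,0,0,0],[0,0,2,0,0,0],[0,0,2,0,0,0]]' | grep -E "tcp|contact"; done
```

```text
tcp_pos: [0.5228, 0.2176, 0.0801]
contact_force: [0.1, 0.6, -0.3]
tcp_pos: [0.5229, 0.2176, 0.0781]
contact_force: [0.7, 0.4, -1.1]
tcp_pos: [0.5228, 0.2175, 0.076]
contact_force: [0.5, -0.6, -0.5]
```

Run:
```python
from h import *
a=cv2.resize(r.capture('scene')[215:295,215:315,::-1],None,fx=6,fy=6,interpolation=cv2.INTER_CUBIC)
cv2.imwrite('pics/s3.png',a)
```

```text
(no output)
```

View pics/s3.png

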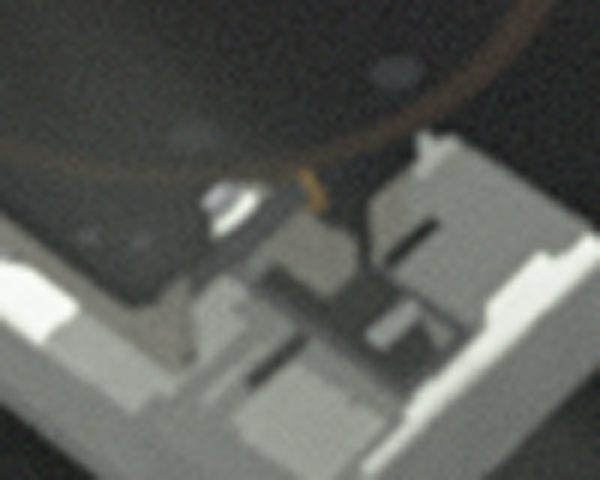

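The finger's lower end is at about (345,280), still short of the wheel's dark top, and the white line at (395,325) hasn't moved. The closed tips sit higher than their nominal height, so I'll keep descending under force feedback.

```bash
for i in 1 2; do python3 -m pendant '[[0,0,1,0,0,0],[0,0,2,0,0,0],[0,0,2,0,0,0]]' | grep -E "tcp|contact"; done
```

```text
tcp_pos: [0.5228, 0.2175, 0.074]
contact_force: [-0.5, 0.2, 0.3]
tcp_pos: [0.5228, 0.2175, 0.072]
contact_force: [-0.6, 0.4, -0.2]
```

```bash
for i in 1 2; do python3 -m pendant '[[0,0,1,0,0,0],[0,0,2,0,0,0],[0,0,2,0,0,0]]' | grep -E "tcp|contact"; done
python3 - <<'E'
from h import *
s=r.get_state();print(s['joint_torque'],s['moment'],s['gripper_width'])
a=cv2.resize(r.capture('scene')[215:295,215:315,::-1],None,fx=8,fy=7,interpolation=cv2.INTER_CUBIC)
a=cv2.convertScaleAbs(a,alpha=1.8,beta=-10)
cv2.imwrite('pics/s4.png',a)
E
```

```text
tcp_pos: [0.5228, 0.2175, 0.0701]
contact_force: [-0.0, -0.2, -0.3]
tcp_pos: [0.5228, 0.2175, 0.0681]
contact_force: [0.4, 0.2, 0.5]
[ 1.84049633e-03 -4.92183995e+01  2.26835310e+01  5.35125464e+00
 -6.30422635e-02 -2.23722412e-05] [-0.0586218  -0.04457763  0.00637899] 0.00023239340610185745
```

View pics/s4.png

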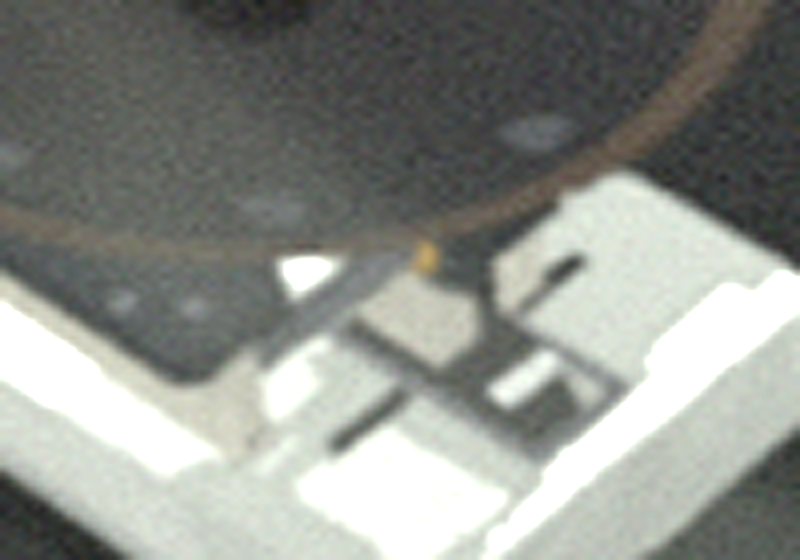

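The finger's lower end is now at about (440,362) in this crop, and the line is unchanged at (525,378). I'll work out where that tip really is.

Run:
```python
from h import *
for z in (.045,.049,.058,.065,.07):print(z,onz('scene',(215+440/8,215+362/7),z).round(4))
p=r.camera_params('scene')
pr=lambda X:((cv2.projectPoints(np.array(X,float).reshape(-1,1,3),p['rvec'],p['tvec'],p['mtx'],None)[0][:,0]-215)*[8,7]).round()
ex=np.array([np.cos(-.053),np.sin(-.053)]);ey=np.array([-ex[1],ex[0]]);W=np.array([.523,.217])
def P(a,b,z):return [*(W+ex*a/1e3+ey*b/1e3),z/1e3]
print('wheel left face arc',pr([P(a,8,41+(900-a*a)**.5) for a in (-24,-15,0,15,24)]))
print('slot corners',pr([P(a,b,58) for a,b in((-32,11),(32,11),(32,-11),(-32,-11))]))
print('tip corners z49',pr([P(a,b,49) for a,b in((-9.5,10),(9.5,10),(9.5,-10),(-9.5,-10))]))
M=r.camera_params('wrist');I=np.linalg.inv(M['mount'])
for z in(-.05,0,.019):
    c=(I@[0,0,z,1])[:3];q=M['mtx']@c;print('wrist tool z',z,(q/q[2]).round(0))
```

```text
0.045 [0.5322 0.2149 0.045 ]
0.049 [0.5299 0.2171 0.049 ]
0.058 [0.5248 0.222  0.058 ]
0.065 [0.5209 0.2258 0.065 ]
0.07 [0.5181 0.2286 0.07  ]
wheel left face arc [[519. 422.]
 [485. 382.]
 [431. 339.]
 [382. 318.]
 [354. 320.]]
slot corners [[538. 450.]
 [318. 313.]
 [390. 260.]
 [609. 392.]]
tip corners z49 [[465. 421.]
 [400. 381.]
 [465. 331.]
 [529. 370.]]
wrist tool z -0.05 [323. 289.   1.]
wrist tool z 0 [323. 243.   1.]
wrist tool z 0.019 [323. 231.   1.]
```

Run:
```python
from h import *
a=cv2.resize(r.capture('wrist')[150:330,200:450,::-1],None,fx=3.2,fy=3.2,interpolation=cv2.INTER_CUBIC)
cv2.imwrite('pics/w2.png',cv2.convertScaleAbs(a,alpha=1.6))
```

```text
(no output)
```

View pics/w2.png

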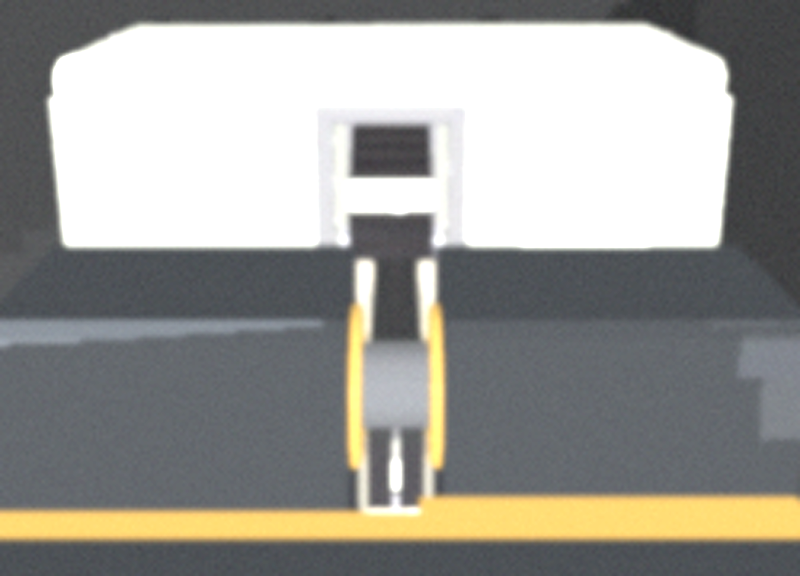

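The wrist view shows the closed tip ending at row 255, and the white line at row 195 is unmoved. The force reading says there is no contact yet, so I'll keep descending slowly with force checks.

```bash
for i in 1 2 3; do python3 -m pendant '[[0,0,1,0,0,0],[0,0,1.5,0,0,0],[0,0,1.5,0,0,0]]' | grep -E "time|tcp|contact"; done
```

```text
time_s: 9.6
tcp_pos: [0.5229, 0.2175, 0.0666]
contact_force: [-0.5, -0.1, 0.1]
time_s: 9.98
tcp_pos: [0.5229, 0.2176, 0.0652]
contact_force: [-0.3, 0.2, 1.4]
time_s: 10.35
tcp_pos: [0.523, 0.2176, 0.0637]
contact_force: [-0.3, -0.3, 2.9]
```

Contact came at TCP z ≈ 0.0655. I'll press to about 3.5 mm and drag 6 mm.

```bash
python3 -m pendant '[[0,0,1,0,0,0],[0,0,1.8,0,0,0],[0,0,1.8,0,0,0],[-1,0,1.8,0,0,0],[-2.5,0,1.8,0,0,0],[-4,0,1.8,0,0,0],[-5.5,0,1.8,0,0,0],[-6,0,1.8,0,0,0],[-6,0,1.8,0,0,0]]'
python3 - <<'E'
from h import *
s=r.get_state();im=r.capture('wrist')
g=im[:,:,:].mean(2)[190:232,318:332].mean(1).astype(int);print(g)
import numpy as np
# predict row of line for angles, pressed 3.5mm
M=r.camera_params('wrist');R=Ro.from_euler('xyz',s['eef_rot'],degrees=True).as_matrix();I=np.linalg.inv(M['mount'])
ex=np.array([np.cos(-.053),np.sin(-.053)])
for a in np.arange(-.8,-.1,.1):
    X=np.array([*(np.array([.523,.217])+ex*.03*np.sin(a)),.0375+.03*np.cos(a)])
    c=I@[*(R.T@(X-s['tcp_pos'])),1];q=M['mtx']@c[:3];print(round(a,2),(q/q[2])[:2].round(1))
E
```

```text
time_s: 11.48
tcp_pos: [0.529, 0.2173, 0.0619]
eef_rot: [180.0, 0.0, 176.9]
contact_force: [-0.7, 0.6, 3.5]
gripper_width: 0.0004
gripper_force: 1.8
[ 47  48  45  42  40  44  47  48  47  44  42  43  45  49  51  63 120 196
 236 245 246 247 247 247 247 246 237 187 110  64  53  52  52  53  52  53
  51  51  51  51  53  56]
-0.8 [321.6 197.2]
-0.7 [321.6 201.7]
-0.6 [321.6 206.5]
-0.5 [321.6 211.5]
-0.4 [321.6 216.6]
-0.3 [321.6 221.8]
-0.2 [321.6 227. ]
```

The line went from about −0.69 to −0.49 rad, so the drag doesn't slip. Next I'll lift, go back 14 mm and press again.

```bash
python3 -m pendant '[[0,0,-4,0,0,0],[0,0,-8,0,0,0],[7,-0.3,-8,0,0,0],[13,-0.3,-8,0,0,0],[13,-0.3,-8,0,0,0],[13,-0.3,-4,0,0,0],[13,-0.3,-2,0,0,0],[13,-0.3,0,0,0,0],[13,-0.3,0,0,0,0],[13,-0.3,0,0,0,0]]'
```

```text
time_s: 12.78
tcp_pos: [0.5161, 0.2178, 0.0621]
eef_rot: [180.0, 0.0, 177.0]
contact_force: [-0.5, 0.8, 3.4]
gripper_width: 0.0002
gripper_force: 1.7
```

Contact is good. I'll drag 14.5 mm and check the line.

```bash
python3 -m pendant '[[-1,0,0.2,0,0,0],[-2.5,0,0.2,0,0,0],[-4,0,0.2,0,0,0],[-6,0,0.2,0,0,0],[-8,0,0.2,0,0,0],[-10,0,0.2,0,0,0],[-12,0,0.2,0,0,0],[-13.5,0,0.2,0,0,0],[-14.5,0,0.2,0,0,0],[-14.5,0,0.2,0,0,0],[-14.5,0,0.2,0,0,0]]' | grep -E "tcp|contact"
python3 -m pendant '[[0,0,-2,0,0,0],[0,0,-6,0,0,0],[0,0,-25,0,0,0],[0,0,-60,0,0,0],[0,0,-110,0,0,0],[0,0,-138,0,0,0],[0,0,-138,0,0,0],[0,0,-138,0,0,0]]' | grep -E "time|tcp|contact"
python3 - <<'E'
from h import *
s=r.get_state();im=r.capture('wrist')
a=im[150:250,255:395,::-1];cv2.imwrite('pics/w3.png',cv2.resize(a,None,fx=5,fy=5,interpolation=cv2.INTER_CUBIC))
M=r.camera_params('wrist');R=Ro.from_euler('xyz',s['eef_rot'],degrees=True).as_matrix();I=np.linalg.inv(M['mount'])
ex=np.array([np.cos(-.053),np.sin(-.053)])
for t in (-.4,-.24,0,.24):
    X=np.array([*(np.array([.523,.217])+ex*.03*np.sin(t)),.041+.03*np.cos(t)])
    c=I@[*(R.T@(X-s['tcp_pos'])),1];q=M['mtx']@c[:3];print(t,((q/q[2])[:2].round(1)-[255,150])*5)
E
```

```text
tcp_pos: [0.5305, 0.217, 0.0618]
contact_force: [0.5, 2.0, 3.4]
time_s: 15.15
tcp_pos: [0.5294, 0.2163, 0.1987]
contact_force: [-0.1, 0.1, 0.2]
-0.4 [342. 125.]
-0.24 [342.  148.5]
0 [342.  183.5]
0.24 [342.  216.5]
```

View pics/w3.png

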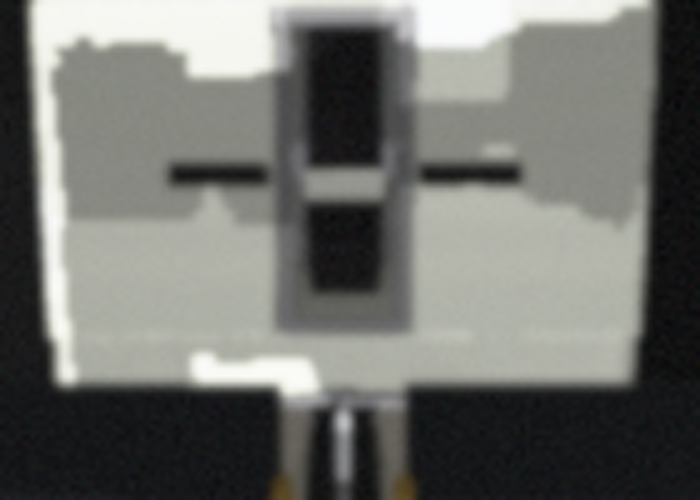

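The white line is at row 185, where 183.5 is expected for 0 rad. It is level with the index bars (row 174, lower on the deck), and the robot is clear of everything.

```bash
python3 -c "
from plant import r
print(r.close_job())"
```

```text
the job is handed in; nothing more can be done
None
```

The thumbwheel on the flask's stirrer now has its white line at the top, about 0.01 rad from centre in the last wrist picture; the arm never went near the flask or the other stirrer's wheel, and the job is handed in at about 15 s (no verdict was returned).

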